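Return the counter kit to its fitted drawer trays

TASK

Put the counter kit away: the stapler, the remote, the marker pen and the battery each go into the grey tray whose recess is cut for that thing, lying fully down on the recess floor along it (either way round; stapler upright, remote flat on its back as it lies now). Someone left the marker in the stapler's tray, so it has to come out and go to its own tray before the stapler can go home. Leave the tin box and the roll of tape where they are.

Things in the scene. Friction and masses are not known exactly. Their poses are not given: they have to be found in the camera images.
- stapler: Desk stapler with a red arm on a black base, 34 mm wide (x; base 34, arm 26 from 27 mm height up; the arm does not open), 148 mm long (y), 52 mm high, 0.26 kg, standing on its base. Origin: centre of its underside; y along its length. Lies on the table.
- remote: Flat dark remote control, 173 mm long (x), 45 mm wide (y), 19 mm thick, 0.11 kg, lying on its back on the table. Origin: centre of its underside.
- marker_mid (a point): Middle of the blue-and-white marker pen, a round 17 mm stick 135 mm long (y along it), 12 g. It can roll, so its x and z may point anywhere round it. At the start it lies in the recess of the stapler's tray, its middle over the finger slot to within 10 mm.
- cell_mid (a point): Middle of the small red battery cell, a round stick 15 mm thick and 50 mm long (y along it), 23 g (it stands and grips as about 16 mm thick). It can roll, so its x and z may point anywhere round it. Lies on the table.
- tray_stapler: Fixed grey tray 84 x 210 mm, 28 mm high, one of four side by side (84 mm pitch, order varies) in a low black frame. Origin: centre of underside, 3 mm above table; x along length and recess. A slot for fingers, 46 mm long in x, deep as the recess, crosses the full width at mid-length. Recess centred, lined black, 160 x 46 mm, 20 mm deep, floor at z 8 mm, for the stapler (upright).
- tray_remote: Fixed grey tray 84 x 210 mm, 28 mm high, one of four side by side (84 mm pitch, order varies) in a low black frame. Origin: centre of underside, 3 mm above table; x along length and recess. A slot for fingers, 46 mm long in x, deep as the recess, crosses the full width at mid-length. Recess centred, lined black, 187 x 57 mm, 10 mm deep, floor at z 18 mm, for the remote.
- tray_marker: Fixed grey tray 84 x 210 mm, 28 mm high, one of four side by side (84 mm pitch, order varies) in a low black frame. Origin: centre of underside, 3 mm above table; x along length and recess. A slot for fingers, 46 mm long in x, deep as the recess, crosses the full width at mid-length. Recess centred, lined black, 149 x 29 mm, 12 mm deep, floor at z 16 mm, for the marker.
- tray_cell: Fixed grey tray 84 x 210 mm, 28 mm high, one of four side by side (84 mm pitch, order varies) in a low black frame. Origin: centre of underside, 3 mm above table; x along length and recess. A slot for fingers, 46 mm long in x, deep as the recess, crosses the full width at mid-length. Recess centred, lined black, 62 x 27 mm, 11 mm deep, floor at z 17 mm, for the battery cell.
- tin: Closed silver-grey tin box, 88 x 118 mm (x, y), 60 mm high. Origin: centre of its underside. To be left alone.
- tape_roll: Roll of masking tape lying flat, 100 mm across, 25 mm high. Origin: centre of its underside. To be left alone.

How it is judged:
By the outcome, as a careful person would: the job done as asked, in the order asked, and still so for the second after the job is handed in, with the robot touching nothing.
It also fails if it takes over 106 s, if anything falls off the work surface, if the arm or the gripper's body presses on something with over 40 N, if the wrist force passes 120 N, or if a joint passes its speed limit or range.

ROBOT

A 6-joint arm with a two-finger parallel gripper is mounted at the origin on a cart in front of the work surface, level with it; the furniture and walls round the work are solid. World frame = base frame: x ahead of the robot, y to its left, z up, the work surface at z = 0. Lengths are in mm, angles in rad, forces in N, time in s.
With the tool pointing down it reaches from about 350 to 875 mm from the base axis. Payload 4.2 kg.
Tool frame: the origin (TCP) lies between the finger pads; the fingertips stand 11 mm ahead of it and the grasp point (between the pads) lies 8 mm behind it; z points along the fingers, y is the direction in which the jaws open and shut (so a half turn about z gives the same grasp; the last joint's range is limited). The gripper opens to 85 mm and grips with 20 to 120 N. Pads are 22 mm wide; open, the fingers measure 114 mm over their backs; the gripper's body (76 mm by 85 mm) begins 54 mm behind the grasp point. The pads swing forward as they close: fully open they stand 13 mm farther back than shut.
Start: joints at [1.552, 0.385, 0.008, 0, -1.194, -0.259], TCP at [171.368, 601.026, 242.312] pointing down, gripper open.
Joint ranges: [-3.14, 3.14], [-1.21, 2.06], [-1.07, 1.41], [-3.16, 2.05], [-2.99, -0.16], [-3.1, 3.1]. Speed limits (rad/s): [2.79, 2.79, 3.14, 3.14, 3.14, 3.14].

INTERFACE

Orientations are given as a unit quaternion [x, y, z, w].
In Python, from bench import * gives the robot as it stands. The module is installed in compiled form; this text tells all that it offers.
- The arm moves only by the tool drive_tool, never from a script. Its argument "increments" is a list of rows, each a list of 3 entries, a list of its own where there are three numbers: the gripper command: -1 is shut, 1 is fully open, values between are in proportion, then the shift along the tool's x, y, z scaled (see below), then the turn about the tool's z scaled (see below). In form: [[hand, [tx, ty, tz], turn], ...]. A call has 1 to 20 rows; each row shifts and turns the commanded pose from where the row before left it, along the tool's axes as they then stand; what a row does not reach is not made up. The controller multiplies each number of a shift by 0.3 m and each number of a turn by 2 rad. A row lasts 1/8 s, in which the tool goes at most 62.5 mm and 10.7 degrees, less where a joint would pass 70% of its speed; a pose out of reach is approached as far as the arm can. A call with a number of a shift or a turn outside -1 to 1 is refused whole. A call with a gripper value outside its range is refused whole. The fingers move at their own pace and stop on an object; the grip force is fixed at half the most. Time passes only in rows, so rows that do not move let the fingers close. It gives the time, the measured TCP pose, the force and the opening at its end, in the units of the state.
- read_state(): the state, without advancing time (a new reading comes with each control period).
- get_image(name): name is "side" or "top" or "wrist"; returns the picture (480x640x3 uint8, red, green, blue); there is no depth.
- calibration(name): a dict with "fovy" (degrees; the focal length in pixels is half the picture's height over the tangent of half this angle, whatever the lens; pixels are square), "cx", "cy" (the principal point, pixels), "R" (3x3) and "t" (3): a world point X has camera coordinates R X + t. Camera axes: x right, y down, z forward; pixel columns grow to the right and rows downward; lengths in mm; the calibration is good to about 2 mm. The wrist camera is an equidistant fisheye: a pixel r from the principal point sees the ray r / f radians off the axis. A picture is of the moment at which its call begins: read the wrist's pose just before it. calibration takes no time and is no camera call; for the wrist camera it gives the pose at the moment of the call.
- job_done(): hands the job in, once; it reports no verdict.
The state is a dict: "clock": time; "joints": joint angles; "joint_vel": joint speeds; "joint_efforts": joint torques, N m; "position": TCP position; "ee_rot": TCP orientation; "contact_force": force on the tool from outside, world axes, zero at the start; "wrist_torque": the same for the moment, N m; "gripper_width": finger opening in mm.
Only numpy, scipy, OpenCV 4.12 (cv2) and the standard library are available. Lean on these libraries where they do the work, as an engineer would, in place of code of your own. Each camera call takes 0.05 s, during which the arm holds its last target.

## Working session

There is one attempt and no reset: what is moved stays moved. The work goes in short steps, Python scripts to look and compute and a tool call to move; the robot and the scene stay as the last step left them, time stands still between calls to the robot, and variables do not carry over. Pictures are saved under pics/ and viewed, and the job is handed in when it is done.

Besides the shell and the picture viewer there is one more tool, called after "Request:" as name(argument=value, ...), one argument or row to a line, values as JSON. drive_tool: Moves the arm, as the interface text tells. Shifts and turns lie within -1 to 1; 1 stands for 0.3 m of shift or 2 rad of turn. Its arguments: {"type":"object","properties":{"increments":{"type":"array"}},"required":["increments"]}

```bash
mkdir -p pics; python3 - <<'E'
from bench import *
import cv2
s=read_state();print(s)
for n in("top","side","wrist"):
    c=calibration(n);print(n,c)
    cv2.imwrite(f"pics/{n}0.png",get_image(n)[:,:,::-1])
E
```

```text
{'clock': 0.0, 'joints': array([ 1.55159285e+00,  3.85558074e-01,  6.62558179e-03, -5.30707688e-04,
       -1.19400059e+00, -2.58579885e-01]), 'joint_vel': array([ 0.00125613,  0.00045073,  0.00092106, -0.00171883,  0.00126119,
        0.00130735]), 'joint_efforts': array([ 1.56611291e-04, -3.92290020e+01,  1.88393390e+01,  4.18633461e+00,
       -4.62568642e-03,  5.26199585e-06]), 'position': array([171.22108418, 600.50195486, 241.2158436 ]), 'ee_rot': array([ 9.90355893e-01, -1.38542426e-01, -1.17302734e-04,  1.09018396e-03]), 'contact_force': array([ 0.19863042, -1.01982917,  0.21460112]), 'wrist_torque': array([ 0.04215259, -0.03493026, -0.02692573]), 'gripper_width': 85.23128764459976}
top {'fovy': 42.55104727282212, 'cx': 322.10003184469474, 'cy': 239.34610002058548, 'R': array([[-1.95455269e-02, -9.99808964e-01,  8.98466921e-05],
       [-9.91412610e-01,  1.93697624e-02, -1.29328456e-01],
       [ 1.29302009e-01, -2.61686795e-03, -9.91601806e-01]]), 't': array([ -84.54392315,  587.29433   , 1418.08271796])}
side {'fovy': 44.327569776848584, 'cx': 320.1130548782369, 'cy': 232.565790158436, 'R': array([[ 0.99990567, -0.00842137,  0.01085067],
       [ 0.00701439, -0.36612273, -0.93054014],
       [ 0.0118091 ,  0.93052847, -0.36602912]]), 't': array([-561.54352962,   13.17885894, 1299.1072792 ])}
wrist {'fovy': 65.70646984690485, 'cx': 318.1907209215405, 'cy': 235.12581635580833, 'R': array([[-0.27371166, -0.96181052,  0.00156279],
       [-0.91859285,  0.2618937 ,  0.29597107],
       [-0.28507738,  0.07957517, -0.95519563]]), 't': array([624.09679481, -37.54353913, 380.84148855])}
```

View pics/top0.png

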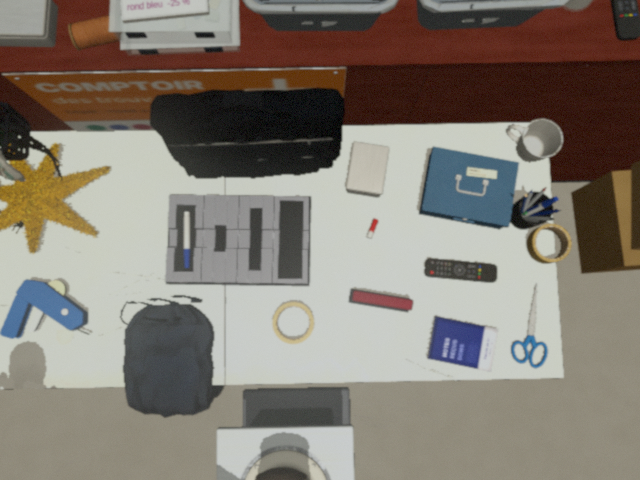

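View pics/side0.png

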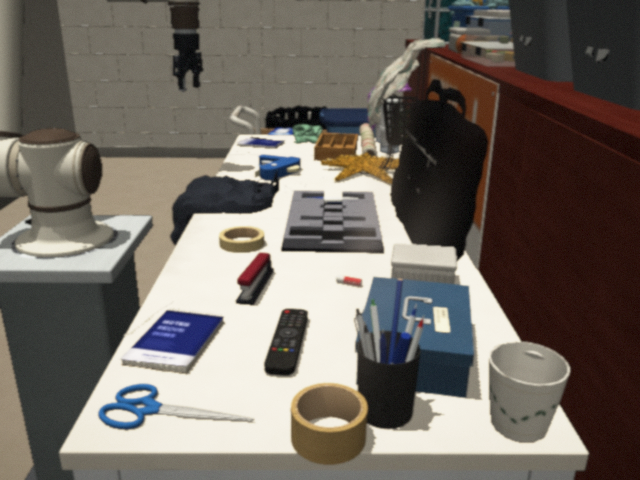

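View pics/wrist0.png

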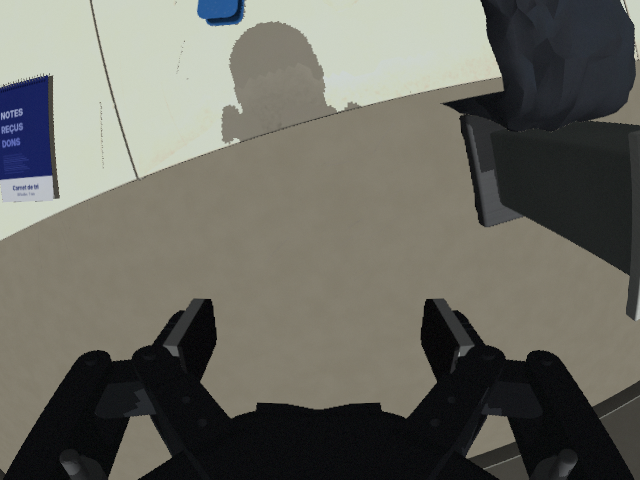

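```bash
python3 - <<'E'
import cv2
im=cv2.imread("pics/top0.png")
def c(n,x0,y0,x1,y1,k): cv2.imwrite(n,cv2.resize(im[y0:y1,x0:x1],None,fx=k,fy=k,interpolation=cv2.INTER_CUBIC))
c("pics/c1.png",160,185,320,295,5)
c("pics/c2.png",340,205,505,320,4.8)
E
```

```text
(no output)
```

View pics/c1.png

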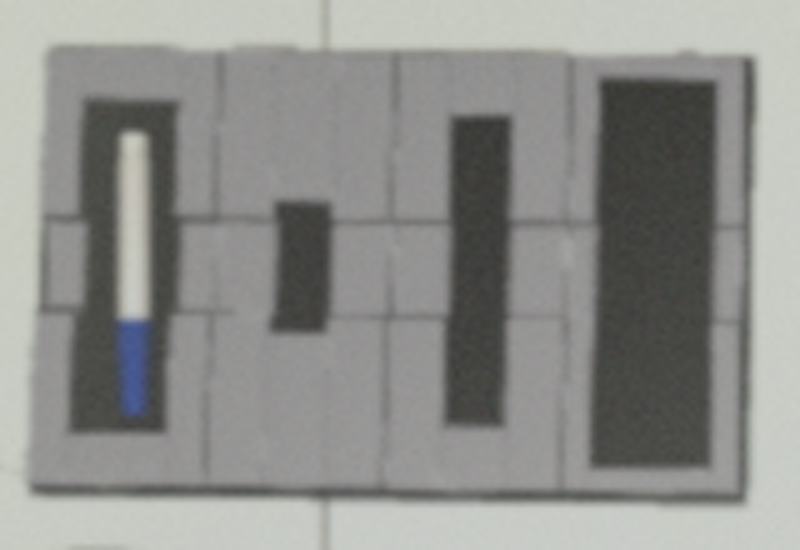

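View pics/c2.png

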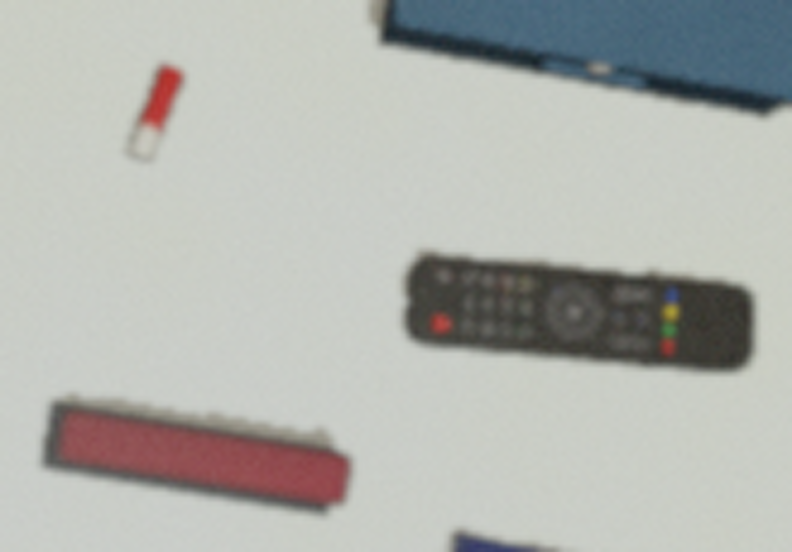

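```bash
cat > h.py <<'E'
from bench import *
import numpy as np, cv2
def ray(n,u,v,c=None):
    c=c or calibration(n); f=240/np.tan(np.radians(c['fovy']/2))
    x,y=u-c['cx'],v-c['cy']
    if n=='wrist':
        r=np.hypot(x,y);th=r/f; d=np.array([np.sin(th)*x/r,np.sin(th)*y/r,np.cos(th)]) if r>0 else np.array([0,0,1.])
    else: d=np.array([x/f,y/f,1])
    return -c['R'].T@c['t'], c['R'].T@d
def hit(n,u,v,z,c=None):
    o,d=ray(n,u,v,c); return (o+d*(z-o[2])/d[2])
def proj(n,X,c=None):
    c=c or calibration(n); f=240/np.tan(np.radians(c['fovy']/2)); p=c['R']@np.array(X,float)+c['t']
    if n=='wrist':
        r=np.hypot(p[0],p[1]);th=np.arctan2(r,p[2]);return c['cx']+f*th*p[0]/r,c['cy']+f*th*p[1]/r
    return c['cx']+f*p[0]/p[2],c['cy']+f*p[1]/p[2]
def tool():
    from scipy.spatial.transform import Rotation as R
    s=read_state();m=R.from_quat(s['ee_rot']).as_matrix();return s,m
E
python3 - <<'E'
from h import *
np.set_printoptions(precision=1,suppress=True)
def q(name,pts,z,off,k):
    P=np.array([hit('top',off[0]+(u+.5)/k-.5,off[1]+(v+.5)/k-.5,z)[:2] for u,v in pts])
    print(name,'c',P.mean(0),P.tolist() if 0 else P.round(1).ravel())
    if len(P)==4:
        a=(P[0]+P[1]-P[2]-P[3])/2;b=(P[0]+P[2]-P[1]-P[3])/2
        print('   dims',np.linalg.norm(a),np.linalg.norm(b),'ang a',np.arctan2(a[1],a[0]),'ang b',np.arctan2(b[1],b[0]))
    else:
        a=P[0]-P[1];print('  len',np.linalg.norm(a),np.arctan2(a[1],a[0]))
o1=(160,185);o2=(340,205)
q('frame',[(47,47),(752,57),(32,488),(745,498)],31,o1,5)
q('Rst',[(84,100),(178,101),(70,431),(164,432)],31,o1,5)
q('Rce',[(278,203),(330,205),(272,330),(325,332)],31,o1,5)
q('Rma',[(453,116),(511,117),(445,425),(503,427)],31,o1,5)
q('Rre',[(600,79),(716,82),(591,466),(711,468)],31,o1,5)
q('marker',[(135,131),(133,415)],19.5,o1,5)
q('st arm',[(62,412),(349,455),(55,462),(340,503)],52,o2,4.8)
q('remote',[(411,255),(753,286),(405,336),(750,370)],17,o2,4.8)
q('cell',[(172,66),(141,160)],8,o2,4.8)
o,d=ray('top',320,240);print(o)
s,m=tool();print(m)
c=calibration('wrist');print('cam in tool',m.T@(-c['R'].T@c['t']-s['position']), m.T@c['R'].T)
E
```

```text
frame c [591.9 102.7] [703.2 268.8 691.8 -69.1 492.  273.2 480.7 -62.2]
   dims 211.23510599698741 336.82269421353567 ang a -0.02671197608206203 ang b 1.5370379357358337
Rst c [597.1 230.9] [677.1 250.8 675.7 205.8 518.5 255.6 517.2 211.3]
   dims 158.63544869006765 44.66929973213942 ang a -0.03257910503989787 ang b 1.5405321296377936
Rce c [594.3 146.7] [625.4 157.8 624.  133.1 564.6 160.5 563.1 135.4]
   dims 60.865079271670126 24.97504737717776 ang a -0.041020052864234845 ang b 1.5128818188869315
Rma c [591.2  62.8] [665.8  74.3 664.8  46.6 517.9  78.8 516.4  51.4]
   dims 148.26339802371226 27.56542233422087 ang a -0.031138708670780432 ang b 1.5253043011674485
Rre c [588.7 -21. ] [682.5   3.9 679.9 -51.6 497.2  10.1 495.1 -46.4]
   dims 185.11530869726826 56.05100971829344 ang a -0.030871532523266895 ang b 1.5298258906237143
marker c [595.1 228.6] [663.6 228.8 526.5 228.5]
  len 137.12576654136367 0.0019406653925040595
st arm c [ 439.7 -230.5] [ 463.1 -164.   439.7 -301.6  439.2 -160.1  416.9 -296.4]
   dims 23.846200258394788 138.87568631893532 ang a -0.19404554442090097 ang b 1.4057940130359488
remote c [ 509.3 -423.9] [ 539.2 -341.4  520.4 -510.7  499.  -336.8  478.8 -506.8]
   dims 41.16885995799187 170.7680798379281 ang a -0.10294414111001955 ang b 1.4564868642941884
cell c [ 614.4 -217.8] [ 638.2 -226.3  590.7 -209.2]
  len 50.50326447843009 -0.344376178969787
[ 397.2  -92.2 1482.1]
[[ 1.  -0.3 -0. ]
 [-0.3 -1.  -0. ]
 [ 0.   0.  -1. ]]
cam in tool [  76.6    0.  -132.6] [[ 0.  -1.  -0.3]
 [ 1.   0.  -0. ]
 [ 0.  -0.3  1. ]]
```

Request:
drive_tool(
  increments=[
    [0.06,[0,0,-0.1],-0.0695],
    [0.06,[0,0,-0.1],-0.0695],
    [0.06,[0.118,0.103,0],0],
    [0.06,[0.118,0.103,0],0],
    [0.06,[0.118,0.103,0],0],
    [0.06,[0.118,0.103,0],0],
    [0.06,[0.118,0.103,0],0],
    [0.06,[0.118,0.103,0],0],
    [0.06,[0.118,0.103,0],0],
    [0.06,[0.118,0.103,0],0],
    [0.06,[0.118,0.103,0],0],
    [0.06,[0.118,0.103,0],0],
    [0.06,[0.118,0.103,0.1],0],
    [0.06,[0.115,0.107,0.1],0],
    [0.06,[0,0,0.1],0],
    [0.06,[0,0,0],0],
  ],
)

```text
clock: 2.15
position: [594.1, 227.7, 209.0]
ee_rot: [1.0, -0.001, -0.003, 0.002]
contact_force: [1.0, 1.0, -0.3]
gripper_width: 45.5
```

```bash
cat > look.py <<'E'
from h import *
import sys
s,m=tool();print(s['clock'],s['position'],np.arctan2(m[1,0],m[0,0]),s['joints'].round(2),s['gripper_width'],s['contact_force'].round(1))
c=calibration('wrist')
im=get_image('wrist');cv2.imwrite(f'pics/{sys.argv[1]}.png',im[:,:,::-1])
import pickle;pickle.dump(c,open(f'pics/{sys.argv[1]}.pkl','wb'))
E
python3 look.py w1
```

```text
2.15 [594.13840878 227.70204025 208.98896385] -0.0012475909453200243 [ 0.62  0.43 -0.01 -0.   -1.14  0.95] 45.46455473074326 [ 1.   1.  -0.3]
```

View pics/w1.png

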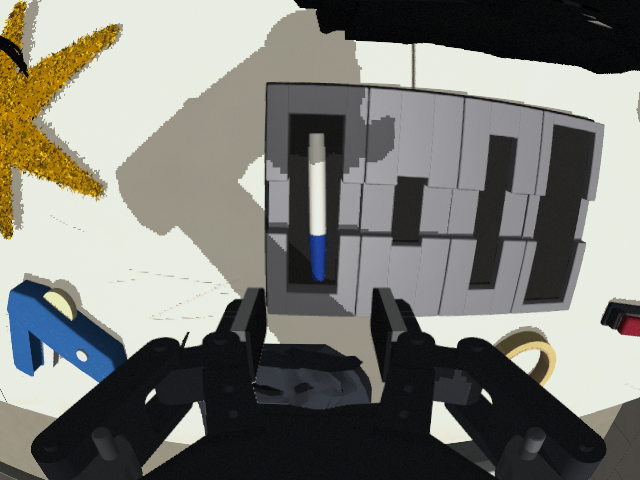

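```bash
python3 - <<'E'
from h import *
import pickle
np.set_printoptions(precision=1,suppress=True)
c=pickle.load(open('pics/w1.pkl','rb'));s,m=tool();print(m)
cp=-c['R'].T@c['t'];print(cp)
print('TCP px',proj('wrist',s['position'],c),'below',proj('wrist',[594,227.7,19.5],c))
print('marker ends',hit('wrist',316,133,19.5,c),hit('wrist',320,280,19.5,c))
for n,pp in dict(st=[(290,114),(345,116),(337,286),(288,282)],ce=[(396,177),(426,179),(420,241),(392,240)],ma=[(490,135),(518,138),(494,289),(469,286)],re=[(556,124),(593,131),(562,302),(524,300)]).items():
    P=np.array([hit('wrist',*p,31,c) for p in pp]);print(n,P.mean(0),P[:,:2].ravel())
E
```

```text
[[ 1.  0. -0.]
 [ 0. -1. -0.]
 [-0.  0. -1.]]
[671.5 227.9 341.1]
TCP px (np.float64(314.99269497948086), np.float64(319.0232701235315)) below (np.float64(317.18519706257297), np.float64(208.96680289827123))
marker ends [661.2 228.6  19.5] [524.9 225.1  19.5]
st [601.4 229.7  31. ] [677.6 249.9 675.9 204.8 524.  209.5 528.1 254.6]
ce [596.3 147.5  31. ] [625.1 160.4 624.1 133.5 567.5 134.9 568.6 161.1]
ma [592.2  62.   31. ] [666.2  74.4 665.9  44.4 516.1  49.9 520.7  79.1]
re [590.4 -21.6  31. ] [683.7   0.6 682.9 -50.2 494.2 -46.2 500.9   9.3]
```

Request:
drive_tool(
  increments=[
    [0.06,[0,0,0.14],0],
    [0.06,[0,0,0.14],0],
    [0.06,[0,0,0.14],0],
    [0.06,[0,0,0.11],0],
    [0.06,[0,0,0.05],0],
    [0.06,[0,0,0],0],
  ],
)

```text
clock: 2.95
position: [595.7, 229.8, 38.9]
ee_rot: [1.0, 0.001, 0.0, 0.0]
contact_force: [-0.6, -0.0, 0.2]
gripper_width: 45.7
```

```bash
python3 look.py w2
```

```text
2.95 [595.66014134 229.80071584  38.85870229] 0.0013711063192197914 [ 0.62  0.6  -0.19  0.   -0.78  0.95] 45.72090853144001 [-0.6 -0.   0.2]
```

View pics/w2.png

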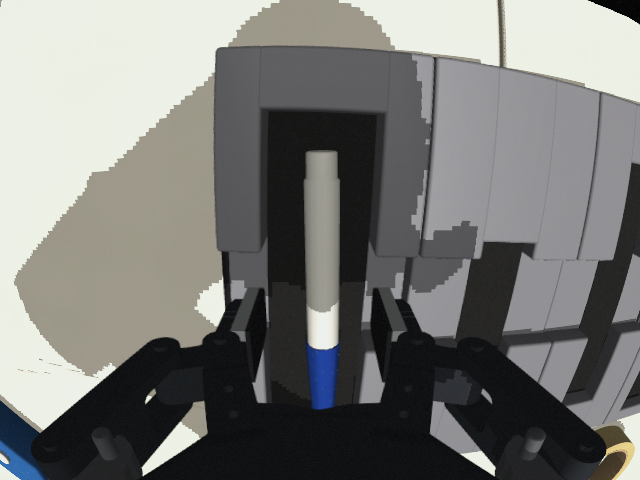

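Request:
drive_tool(
  increments=[
    [0.06,[0,0,0.03],0],
    [0.06,[0,0,0.02],0],
    [0.06,[0,0,0],0],
    [-1,[0,0,0],0],
    [-1,[0,0,0],0],
    [-1,[0,0,0],0],
    [-1,[0,0,0],0],
    [-1,[0,0,0],0],
  ],
)

```text
clock: 4.0
position: [595.7, 229.4, 23.9]
ee_rot: [1.0, 0.0, 0.0, -0.0]
contact_force: [-0.6, -0.8, 3.8]
gripper_width: 13.2
```

```bash
python3 look.py w3
```

```text
4.0 [595.70841133 229.37566602  23.85611447] 0.00041020218286014567 [ 0.62  0.62 -0.2   0.   -0.75  0.95] 13.191408842717177 [-0.6 -0.8  3.8]
```

View pics/w3.png

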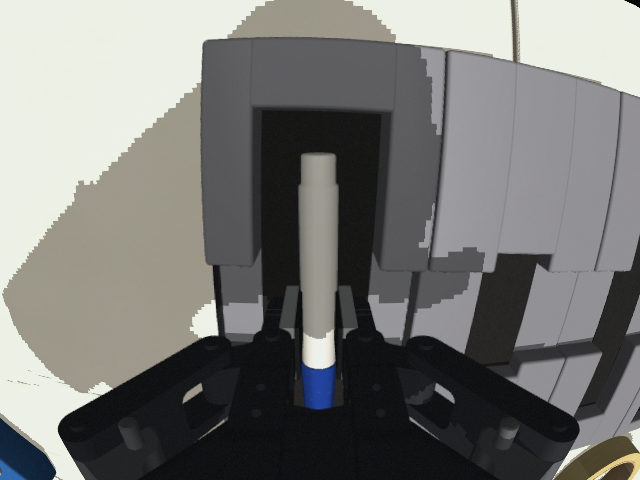

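Request:
drive_tool(
  increments=[
    [-1,[0,0,0],0],
    [-1,[0,0,0],0],
  ],
)

```text
clock: 4.3
position: [595.7, 229.3, 23.8]
ee_rot: [1.0, 0.0, 0.0, -0.0]
contact_force: [-0.3, 0.5, 6.5]
gripper_width: 13.4
```

```bash
python3 - <<'E'
from h import *
im=get_image('side');cv2.imwrite('pics/s1.png',cv2.resize(im[150:270,250:410,::-1],None,fx=5,fy=5,interpolation=cv2.INTER_CUBIC))
print(read_state()['gripper_width'],read_state()['contact_force'])
E
```

```text
12.488998422682519 [-1.04856192  0.11866968  5.34679962]
```

View pics/s1.png

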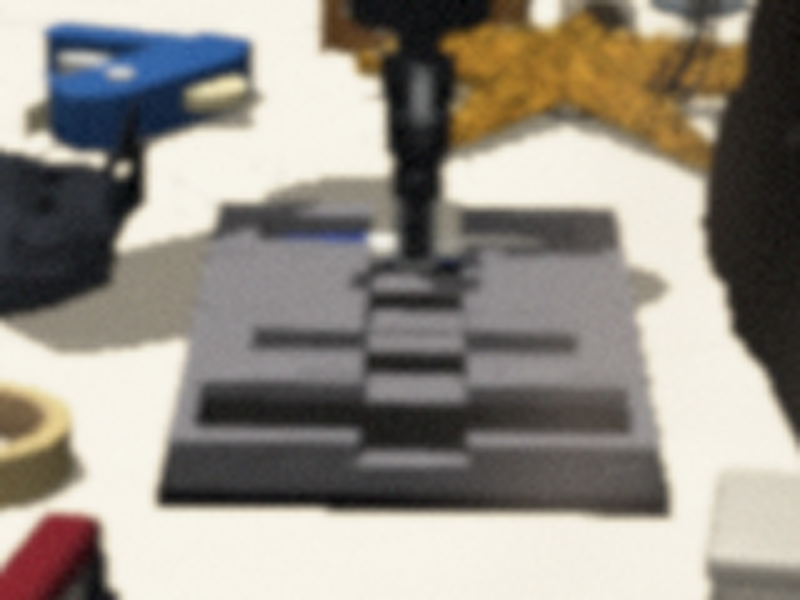

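Request:
drive_tool(
  increments=[
    [-0.3,[0,0,0],0],
    [-0.3,[0,0,0],0],
    [-0.3,[0,0,0],0],
    [-0.3,[0,0,0],0],
  ],
)

```text
clock: 4.85
position: [595.2, 229.0, 23.0]
ee_rot: [1.0, 0.0, -0.0, 0.0]
contact_force: [-0.9, -0.8, 0.0]
gripper_width: 29.6
```

Request:
drive_tool(
  increments=[
    [-0.3,[0,0,0.01],0],
    [-0.3,[0,0,0],0],
  ],
)

```text
clock: 5.1
position: [595.6, 229.2, 21.7]
ee_rot: [1.0, 0.0, 0.0, 0.0]
contact_force: [-1.7, -1.3, 7.0]
gripper_width: 29.9
```

Request:
drive_tool(
  increments=[
    [-0.3,[0,0,-0.017],0],
    [-0.3,[0,0,0],0],
    [-1,[0,0,0],0],
    [-1,[0,0,0],0],
    [-1,[0,0,0],0],
    [-1,[0,0,0],0],
    [-1,[0,0,0],0],
  ],
)

```text
clock: 5.98
position: [595.4, 229.2, 25.5]
ee_rot: [1.0, 0.0, 0.0, -0.0]
contact_force: [-0.1, 0.3, 2.9]
gripper_width: 13.2
```

Request:
drive_tool(
  increments=[
    [-1,[0,0,-0.04],0],
    [-1,[0,0,-0.08],0],
    [-1,[0,0,-0.1],0],
    [-1,[0,0,0],0],
  ],
)

```text
clock: 6.48
position: [597.0, 230.0, 94.7]
ee_rot: [1.0, 0.0, 0.003, -0.002]
contact_force: [-0.1, 0.5, -0.2]
gripper_width: 12.5
```

```bash
python3 look.py w4; python3 - <<'E'
from h import *
im=get_image('side');cv2.imwrite('pics/s2.png',cv2.resize(im[110:270,250:410,::-1],None,fx=3.7,fy=3.7,interpolation=cv2.INTER_CUBIC))
E
```

```text
6.475 [597.00156257 229.996143    94.74580328] 0.0005728394571204108 [ 0.62  0.54 -0.14  0.   -0.89  0.95] 12.489094191221906 [-0.1  0.5 -0.2]
```

View pics/w4.png

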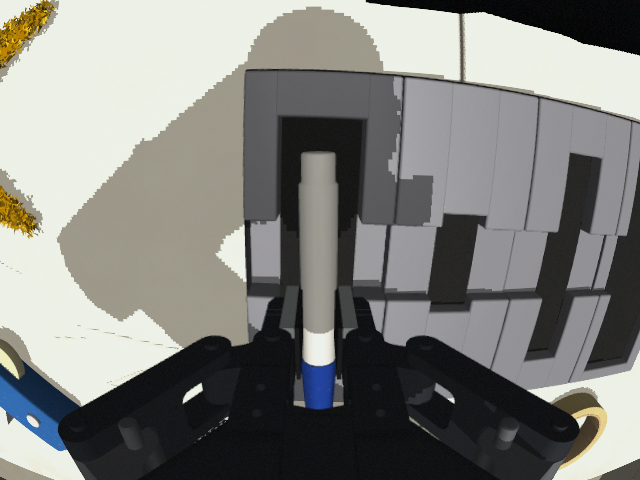

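View pics/s2.png

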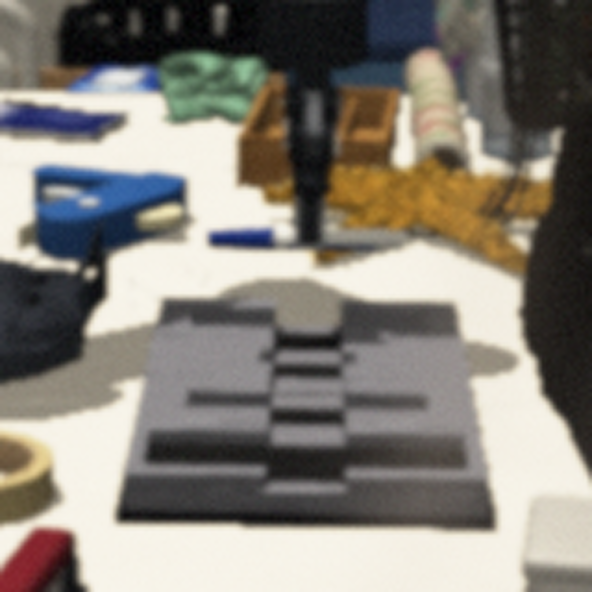

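```bash
python3 - <<'E'
from h import *
import pickle
c=pickle.load(open('pics/w4.pkl','rb'))
print(hit('wrist',319,152,88.7,c), hit('wrist',319,412,88.7,c))
E
```

```text
[662.85942215 229.53760212  88.7       ] [537.73484081 229.27437537  88.7       ]
```

Request:
drive_tool(
  increments=[
    [-1,[-0.003,0.14,0],0],
    [-1,[-0.003,0.14,0],0],
    [-1,[-0.004,0.14,0],0],
    [-1,[-0.004,0.138,0],0],
    [-1,[0,0,0],0.016],
    [-1,[0,0,0],0],
    [-1,[0,0,0.1],0],
    [-1,[0,0,0.04],0],
    [-1,[0,0,0],0],
  ],
)

```text
clock: 7.7
position: [590.6, 62.2, 48.3]
ee_rot: [1.0, -0.015, -0.001, 0.001]
contact_force: [0.7, -0.6, 0.2]
gripper_width: 12.9
```

```bash
python3 look.py w5
```

```text
7.7 [590.58469972  62.2423112   48.27981289] -0.030460406624904176 [ 0.38  0.54 -0.3   0.   -0.74  1.16] 12.949751993639271 [ 0.7 -0.6  0.2]
```

View pics/w5.png

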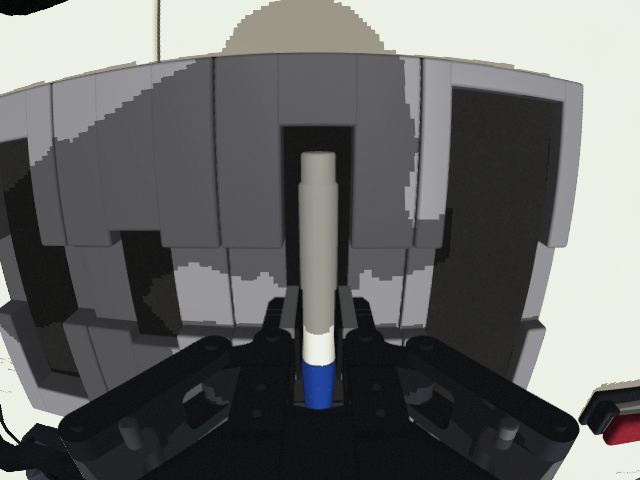

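```bash
python3 - <<'E'
from h import *
import pickle
c=pickle.load(open('pics/w5.pkl','rb'))
print(hit('wrist',319,152,42.3,c), hit('wrist',318,126,31,c),hit('wrist',283,126,31,c),hit('wrist',353,126,31,c),hit('wrist',285,245,31,c),hit('wrist',351,247,31,c))
E
```

```text
[656.39375647  59.75676784  42.3       ] [666.00001607  59.83632145  31.        ] [666.54407606  73.76093347  31.        ] [665.71213984  45.90301205  31.        ] [616.63809349  75.39896817  31.        ] [614.88767643  47.24774386  31.        ]
```

Request:
drive_tool(
  increments=[
    [-1,[0.008,0,0.025],0],
    [-1,[0,0,0.022],0],
    [-1,[0,0,0],0],
  ],
)

```text
clock: 8.12
position: [593.2, 61.5, 34.8]
ee_rot: [1.0, -0.016, -0.001, 0.0]
contact_force: [0.6, -0.4, 0.8]
gripper_width: 13.0
```

Request:
drive_tool(
  increments=[
    [-1,[0,0,0.004],0],
    [-1,[0,0,0],0],
    [-0.2,[0,0,0],0],
    [-0.2,[0,0,0],0],
    [-0.2,[0,0,0],0],
    [-0.2,[0,0,0],0],
    [-0.2,[0,0,-0.03],0],
    [-0.2,[0,0,-0.1],0],
    [-0.2,[0,0,-0.15],0],
    [-0.2,[0,0,-0.15],0],
    [-0.2,[0,0,0],0],
  ],
)

```text
clock: 9.5
position: [596.1, 62.3, 168.5]
ee_rot: [1.0, -0.016, 0.005, -0.001]
contact_force: [0.8, 0.0, -1.0]
gripper_width: 34.1
```

```bash
python3 look.py w6
```

```text
9.5 [596.131677    62.31358532 168.45223196] -0.031054545873822177 [ 0.37  0.4  -0.17  0.   -0.99  1.16] 34.09598719118079 [ 0.8  0.  -1. ]
```

View pics/w6.png

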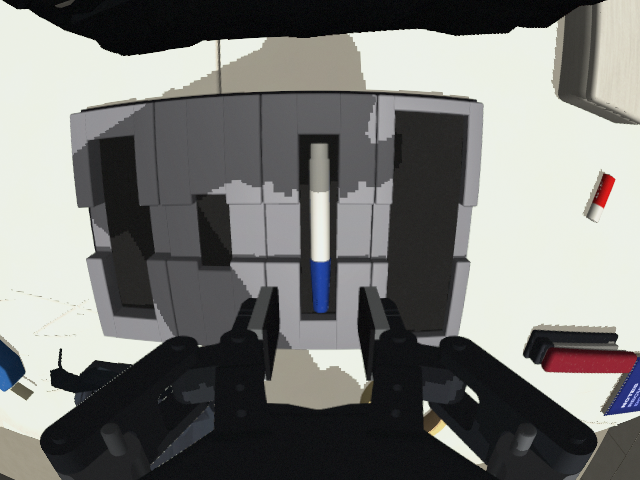

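Request:
drive_tool(
  increments=[
    [0.3,[-0.061,0.124,0],0],
    [0.3,[-0.061,0.124,0],0],
    [0.3,[-0.061,0.124,0],0],
    [0.3,[-0.061,0.124,0],0],
    [0.3,[-0.061,0.124,0],0],
    [0.3,[-0.061,0.124,0],0],
    [0.3,[-0.061,0.124,0],0],
    [0.3,[-0.061,0.124,0],0],
    [0.3,[0,0,0],0.085],
    [0.3,[0,0,0],0.085],
    [0.3,[0,0,0],0.085],
    [0.3,[0,0,0],0.085],
    [0.3,[0,0,0],0.085],
    [0.3,[0,0,0],0.085],
    [0.3,[0,0,0],0.085],
    [0.3,[0,0,0],0.085],
    [0.3,[0,0,0],0.086],
    [0.3,[0,0,0],0.086],
    [0.3,[0,0,0],0],
  ],
)

```text
clock: 11.92
position: [437.0, -231.0, 162.1]
ee_rot: [-0.647, 0.762, 0.001, -0.001]
contact_force: [0.3, 0.1, -0.4]
gripper_width: 55.4
```

```bash
python3 look.py w7
```

```text
11.925 [ 437.01395225 -230.96234857  162.12859454] -1.7339854113005122 [-0.16  0.24 -0.42 -0.   -0.91 -0.01] 55.420556939741914 [ 0.3  0.1 -0.4]
```

View pics/w7.png

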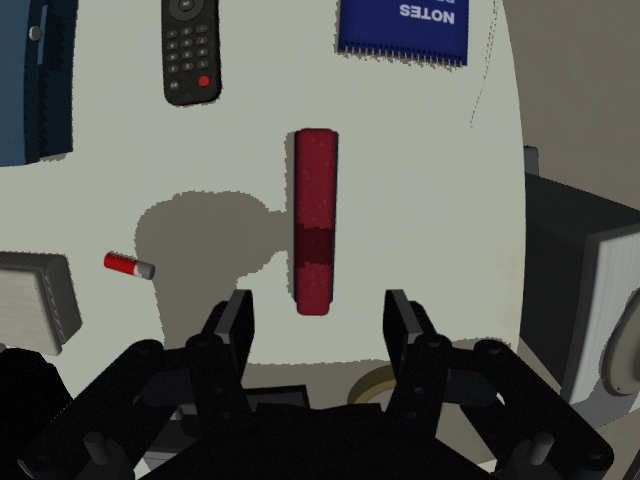

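```bash
python3 - <<'E'
from h import *
import pickle
c=pickle.load(open('pics/w7.pkl','rb'))
s,m=tool();p=s['position']
for z,pts in ((52,[(297,129),(338,129),(300,313),(328,313),(296,225),(335,225)]),(10,[(287,300)])):
  for q in pts:
    X=hit('wrist',*q,z,c);print(q,X.round(1),'tool',(m.T@(X-p)).round(1))
E
```

```text
(297, 129) [ 439.5 -304.4   52. ] tool [ 72.1 -14.3 110.3]
(338, 129) [ 413.4 -300.1   52. ] tool [ 72.   12.1 110.3]
(300, 313) [ 460.7 -173.7   52. ] tool [-60.3 -14.2 110.3]
(328, 313) [ 440.2 -170.4   52. ] tool [-60.3   6.6 110.3]
(296, 225) [ 451.3 -241.    52. ] tool [  7.6 -15.7 110.3]
(335, 225) [ 425.1 -236.7   52. ] tool [  7.6  10.7 110.3]
(287, 300) [ 475.5 -165.2   10. ] tool [-71.1 -27.5 152.3]
```

```bash
python3 - <<'E'
from h import *
f=lambda u,v,z:hit('top',340+(u+.5)/4.8-.5,205+(v+.5)/4.8-.5,z).round(1)
print(f(50,433,25),f(50,433,5),f(348,478,45),f(348,478,52),f(55,400,25),f(45,466,5),f(325,510,5),f(325,510,25))
im=get_image('side');cv2.imwrite('pics/s3.png',cv2.resize(im[240:310,220:320,::-1],None,fx=7,fy=7,interpolation=cv2.INTER_CUBIC))
E
```

```text
[ 454.2 -159.2   25. ] [ 455.  -160.2    5. ] [ 428.9 -301.8   45. ] [ 428.7 -300.7   52. ] [ 470.3 -162.1   25. ] [ 438.7 -157.3    5. ] [ 414.2 -295.6    5. ] [ 414.  -292.8   25. ]
```

View pics/s3.png

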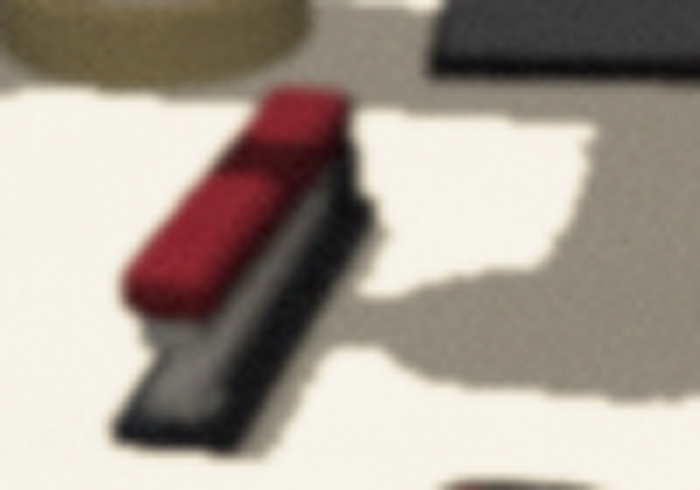

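```bash
python3 - <<'E'
from h import *
g=lambda u,v,z:hit('side',220+(u+.5)/7-.5,240+(v+.5)/7-.5,z).round(1)
print(g(118,437,2),g(238,448,2),g(372,215,5),g(355,200,10), g(128,290,48),g(205,310,48),g(270,92,52),g(348,100,52))
E
```

```text
[ 412.7 -292.9    2. ] [ 443.2 -298.3    2. ] [ 467.9 -168.2    5. ] [ 463.3 -169.1   10. ] [ 418.3 -303.4   48. ] [ 438.1 -314.1   48. ] [ 442.9 -191.1   52. ] [ 464.2 -196.1   52. ]
```

Request:
drive_tool(
  increments=[
    [0.3,[-0.003,-0.008,0.13],0],
    [0.3,[0,0,0.13],0],
    [0.3,[0,0,0.13],0],
    [0.3,[0,0,0.07],0],
    [0.3,[0,0,0],0],
  ],
)

```text
clock: 12.65
position: [439.0, -230.4, 23.5]
ee_rot: [-0.647, 0.763, 0.002, -0.001]
contact_force: [0.2, -0.0, 1.0]
gripper_width: 55.5
```

```bash
python3 look.py w8
```

```text
12.65 [ 438.97107334 -230.44991417   23.49271819] -1.7344098618593196 [-0.16  0.45 -0.56 -0.   -0.56 -0.01] 55.48556289501657 [ 0.2 -0.   1. ]
```

View pics/w8.png

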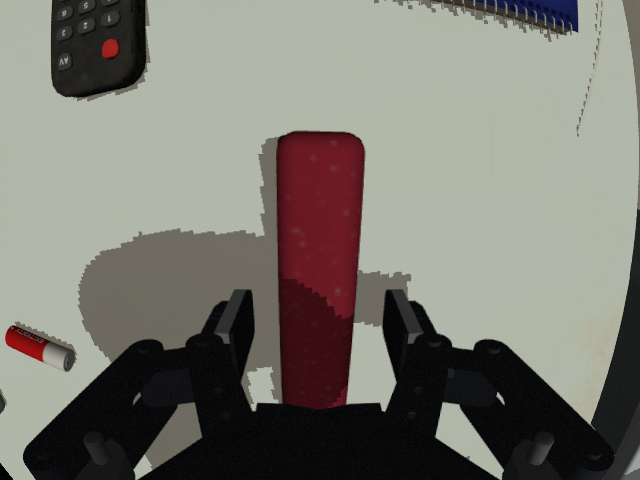

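Request:
drive_tool(
  increments=[
    [0.3,[0,0,0.026],0],
    [0.3,[0,0,0],0],
    [-1,[0,0,0],0],
    [-1,[0,0,0],0],
    [-1,[0,0,0],0],
    [-1,[0,0,0],0],
    [-1,[0,0,0],0],
  ],
)

```text
clock: 13.58
position: [440.4, -230.7, 18.4]
ee_rot: [-0.647, 0.763, -0.0, 0.0]
contact_force: [-2.1, 1.5, 6.4]
gripper_width: 29.3
```

Request:
drive_tool(
  increments=[
    [-1,[0,0,-0.03],0],
    [-1,[0,0,-0.1],0],
    [-1,[0,0,-0.13],0],
    [-1,[0,0,-0.13],0],
    [-1,[0,0,0],0],
    [-1,[0,0,0],0],
  ],
)

```text
clock: 14.32
position: [439.3, -230.3, 133.7]
ee_rot: [-0.646, 0.763, 0.001, -0.0]
contact_force: [-0.4, -0.2, -2.3]
gripper_width: 29.5
```

```bash
python3 look.py w9; python3 - <<'E'
from h import *
im=get_image('side');cv2.imwrite('pics/s4.png',cv2.resize(im[180:310,180:320,::-1],None,fx=4.5,fy=4.5,interpolation=cv2.INTER_CUBIC))
E
```

```text
14.325 [ 439.292728   -230.31864257  133.69423706] -1.736419400996772 [-0.16  0.28 -0.45 -0.   -0.84 -0.01] 29.47040698862891 [-0.4 -0.2 -2.3]
```

View pics/w9.png

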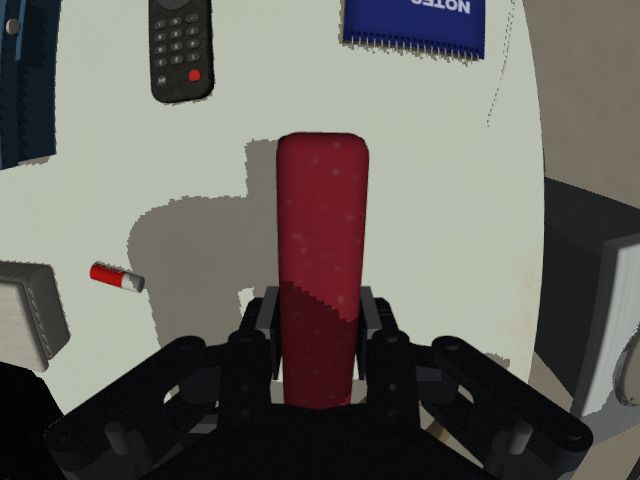

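View pics/s4.png

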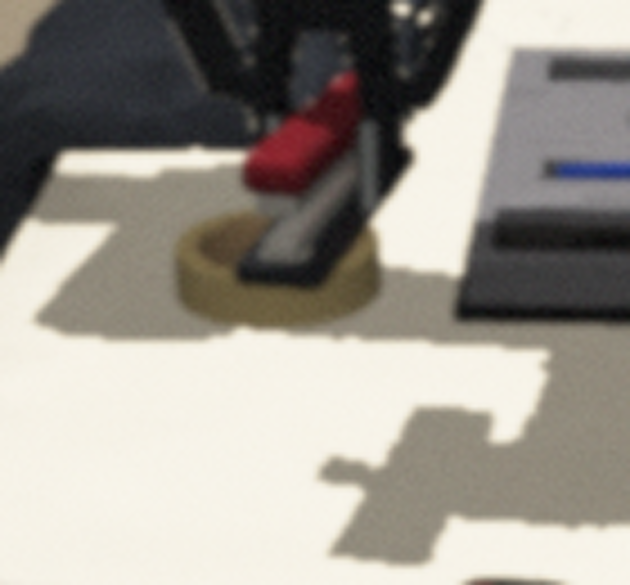

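```bash
python3 - <<'E'
from h import *
import pickle
c=pickle.load(open('pics/w9.pkl','rb'));s,m=tool();p=s['position']
for q,z in(((322,132),50),((322,132),45),((277,150),52),((368,150),52),((280,280),52),((362,280),52)):
    X=hit('wrist',*q,p[2]-17+z,c);print(q,z,(m.T@(X-p)).round(1))
E
```

```text
(322, 132) 50 [ 73.4   0.1 -33. ]
(322, 132) 45 [ 73.3   0.1 -28. ]
(277, 150) 52 [ 68.8 -11.8 -35.1]
(368, 150) 52 [ 68.8  12.2 -35. ]
(280, 280) 52 [ 31.6 -12.  -35.1]
(362, 280) 52 [ 31.6  11.8 -35. ]
```

Request:
drive_tool(
  increments=[
    [-1,[0,0,-0.04],-0.085],
    [-1,[0,0,-0.04],-0.085],
    [-1,[0,0,-0.04],-0.085],
    [-1,[0,0,0],-0.085],
    [-1,[0,0,0],-0.085],
    [-1,[0,0,0],-0.085],
    [-1,[0,0,0],-0.085],
    [-1,[0,0,0],-0.085],
    [-1,[0,0,0],-0.086],
    [-1,[0,0,0],-0.086],
    [-1,[0,0,0],0],
  ],
)

```text
clock: 15.8
position: [439.6, -230.5, 168.9]
ee_rot: [1.0, -0.017, -0.001, -0.0]
contact_force: [0.2, 0.9, -2.3]
gripper_width: 29.2
```

Request:
drive_tool(
  increments=[
    [-1,[0.02,-0.07,0],0],
    [-1,[0.04,-0.13,0],0],
    [-1,[0.04,-0.13,0],0],
    [-1,[0.04,-0.13,0],0],
    [-1,[0.04,-0.13,0],0],
    [-1,[0.04,-0.13,0],0],
    [-1,[0.04,-0.13,0],0],
    [-1,[0.04,-0.13,0],0],
    [-1,[0.04,-0.13,0],0],
    [-1,[0.04,-0.13,0],0],
    [-1,[0.04,-0.13,0],0],
    [-1,[0.04,-0.13,0],0],
    [-1,[0.016,-0.053,0],0],
    [-1,[0,0,0],0],
    [-1,[0,0,0],0],
  ],
)

```text
clock: 17.68
position: [597.3, 229.3, 169.8]
ee_rot: [1.0, -0.017, -0.001, 0.0]
contact_force: [-0.6, 0.4, -2.7]
gripper_width: 29.3
```

```bash
python3 look.py w10
```

```text
17.675 [597.25210853 229.33579429 169.82093907] -0.033478152859068716 [ 0.62  0.47 -0.05 -0.   -1.05  0.92] 29.268660262206005 [-0.6  0.4 -2.7]
```

View pics/w10.png

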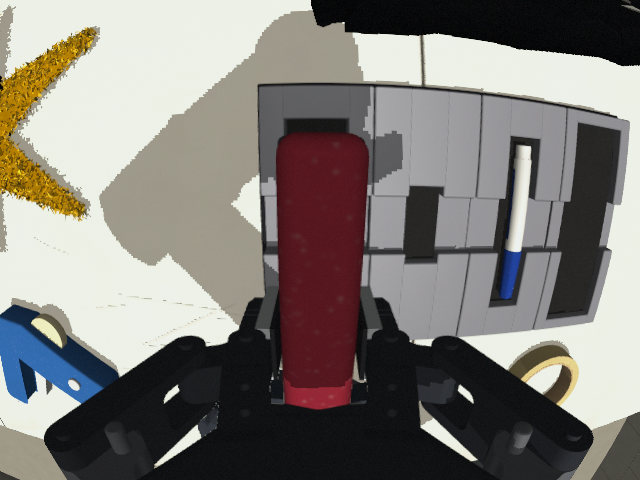

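Request:
drive_tool(
  increments=[
    [-1,[0,-0.004,0.12],0],
    [-1,[0,0,0.12],0],
    [-1,[0,0,0.1],0],
    [-1,[0,0,0],0],
    [-1,[0,0,0],0],
  ],
)

```text
clock: 18.35
position: [598.9, 231.5, 69.9]
ee_rot: [1.0, -0.016, 0.001, -0.0]
contact_force: [0.6, 1.0, -1.0]
gripper_width: 29.0
```

```bash
python3 look.py w11; python3 - <<'E'
from h import *
import pickle
c=pickle.load(open('pics/w10.pkl','rb'))
for q in((285,119),(349,119)): print(hit('wrist',*q,31,c).round(1))
s,m=tool();c=calibration('wrist')
for l in((80,23),(80,-23)):
    X=np.array([597,230.7,31])+l[0]*np.array([1,-.033,0])+l[1]*np.array([.033,1,0]);print(X,proj('wrist',X,c))
E
```

```text
18.35 [598.87175294 231.5407735   69.94721929] -0.03214935045932021 [ 0.62  0.57 -0.15  0.   -0.84  0.92] 29.02026830136451 [ 0.6  1.  -1. ]
[677.7 250.2  31. ]
[676.2 204.2  31. ]
[677.759 251.06   31.   ] (np.float64(270.6642629304217), np.float64(121.03522375627178))
[676.241 205.06   31.   ] (np.float64(370.9710005128771), np.float64(121.34578655384745))
```

View pics/w11.png

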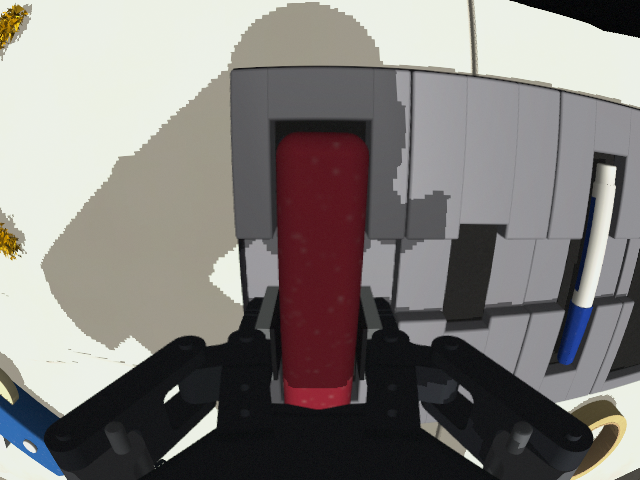

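Request:
drive_tool(
  increments=[
    [-1,[-0.004,0,0.07],0],
    [-1,[0,0,0.04],0],
    [-1,[0,0,0],0],
    [-1,[0,0,0],0],
  ],
)

```text
clock: 18.9
position: [597.4, 232.1, 36.3]
ee_rot: [1.0, -0.016, 0.001, -0.0]
contact_force: [0.2, -0.4, -2.5]
gripper_width: 28.9
```

Request:
drive_tool(
  increments=[
    [-1,[0,0,0.015],0],
    [-1,[0,0,0],0],
  ],
)

```text
clock: 19.15
position: [596.5, 231.6, 30.7]
ee_rot: [1.0, -0.016, -0.0, 0.0]
contact_force: [1.0, 0.1, -2.2]
gripper_width: 29.3
```

Request:
drive_tool(
  increments=[
    [-1,[0,0,0.008],0],
    [-1,[0,0,0],0],
  ],
)

```text
clock: 19.4
position: [597.0, 231.8, 29.5]
ee_rot: [1.0, -0.016, 0.0, -0.0]
contact_force: [-2.9, -1.3, 2.9]
gripper_width: 29.3
```

Request:
drive_tool(
  increments=[
    [0.1,[0,0,0],0],
    [0.1,[0,0,0],0],
    [0.1,[0,0,0],0],
    [0.1,[0,0,-0.02],0],
    [0.1,[0,0,-0.1],0],
    [0.1,[0,0,-0.15],0],
    [0.1,[0,0,-0.15],0],
    [0.1,[0,0,-0.05],0],
    [0.1,[0,0,0],0],
  ],
)

```text
clock: 20.52
position: [596.9, 231.9, 170.5]
ee_rot: [1.0, -0.016, 0.001, -0.001]
contact_force: [-0.2, 1.1, -0.4]
gripper_width: 46.8
```

```bash
python3 look.py w12
```

```text
20.525 [596.90593914 231.93058461 170.51416152] -0.031910529882755195 [ 0.62  0.46 -0.05 -0.   -1.05  0.92] 46.787583688042226 [-0.2  1.1 -0.4]
```

View pics/w12.png

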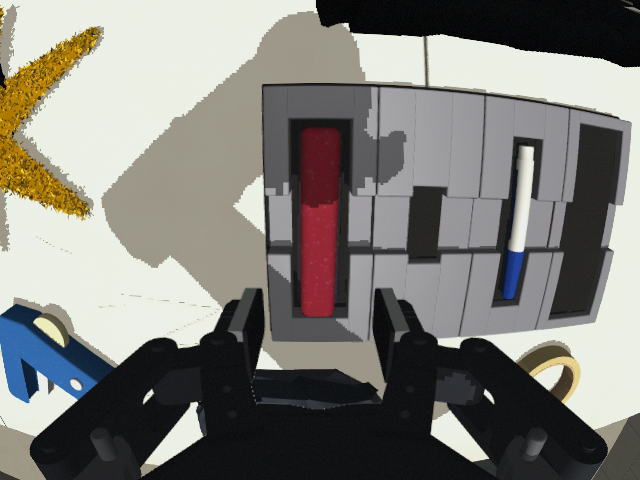

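Request:
drive_tool(
  increments=[
    [-0.18,[0.009,0.07,0],0],
    [-0.18,[0.009,0.13,0],0],
    [-0.18,[0.009,0.13,0],0],
    [-0.18,[0.009,0.13,0],0],
    [-0.18,[0.009,0.13,0],0],
    [-0.18,[0.009,0.13,0],0],
    [-0.18,[0.009,0.13,0],0],
    [-0.18,[0.009,0.13,0],0],
    [-0.18,[0.009,0.13,0],0],
    [-0.18,[0.009,0.13,0],0],
    [-0.18,[0.009,0.13,0],0],
    [-0.18,[0.007,0.126,0],0],
    [-0.18,[0,0,0],0.078],
    [-0.18,[0,0,0.1],0.078],
    [-0.18,[0,0,0.1],0],
    [-0.18,[0,0,0],0],
    [-0.18,[0,0,0],0],
  ],
)

```text
clock: 22.7
position: [614.3, -218.5, 109.6]
ee_rot: [0.985, -0.171, -0.0, 0.0]
contact_force: [0.2, -0.4, 0.7]
gripper_width: 34.5
```

```bash
python3 look.py w13
```

```text
22.7 [ 614.27836246 -218.53081671  109.63997752] -0.3437448082710931 [-0.09  0.54 -0.09  0.   -0.94  1.32] 34.518613582799695 [ 0.2 -0.4  0.7]
```

View pics/w13.png

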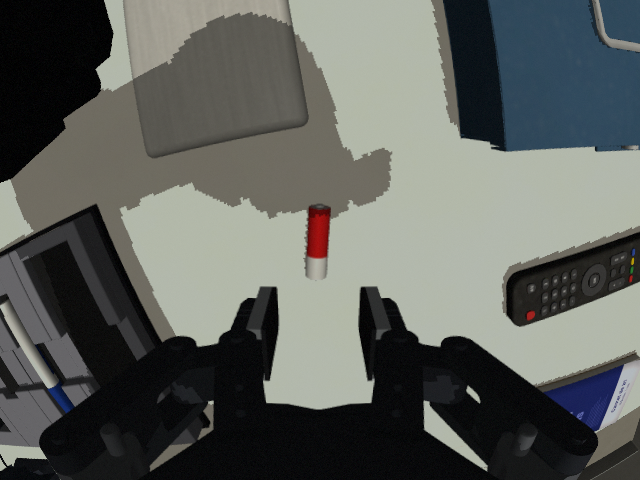

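```bash
python3 - <<'E'
from h import *
import pickle
c=pickle.load(open('pics/w13.pkl','rb'));s,m=tool();p=s['position']
for q in((319,206),(316,279)):
    X=hit('wrist',*q,8,c);print(X.round(1),(m.T@(X-p)).round(1))
E
```

```text
[ 636.4 -226.9    8. ] [ 23.1   0.8 102.4]
[ 588.8 -207.8    8. ] [-28.2  -1.2 102.3]
```

Request:
drive_tool(
  increments=[
    [-0.18,[-0.008,0,0.1],0.02],
    [-0.18,[0,0,0.12],0],
    [-0.18,[0,0,0.06],0],
    [-0.18,[0,0,0.036],0],
    [-0.18,[0,0,0],0],
  ],
)

```text
clock: 23.38
position: [612.2, -217.1, 14.8]
ee_rot: [0.982, -0.191, 0.0, 0.0]
contact_force: [-0.0, 0.1, 0.2]
gripper_width: 34.7
```

Request:
drive_tool(
  increments=[
    [-1,[0,0,0],0],
    [-1,[0,0,0],0],
    [-1,[0,0,0],0],
    [-1,[0,0,0],0],
    [-1,[0,0,0],0],
  ],
)

```text
clock: 24.0
position: [613.0, -217.3, 16.1]
ee_rot: [0.982, -0.19, 0.001, 0.0]
contact_force: [-0.7, 1.4, 6.0]
gripper_width: 14.2
```

```bash
python3 look.py w14
```

```text
24.0 [ 613.00711163 -217.26596505   16.0918868 ] -0.3831782495678787 [-0.09  0.65 -0.17  0.   -0.75  1.28] 14.241584038742143 [-0.7  1.4  6. ]
```

View pics/w14.png

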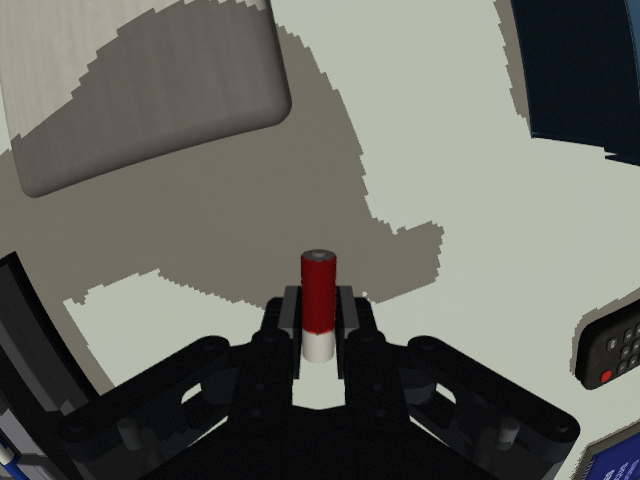

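Request:
drive_tool(
  increments=[
    [-1,[0,0,-0.03],0],
    [-1,[0,0,-0.1],0],
    [-1,[0,0,-0.15],0],
    [-1,[0,0,-0.1],0],
    [-1,[0,0,0],-0.088],
    [-1,[0,0,0],-0.088],
    [-1,[0,0,0],0],
    [-1,[0,0,0],0],
  ],
)

```text
clock: 25.05
position: [611.7, -217.0, 128.4]
ee_rot: [1.0, -0.017, -0.0, -0.0]
contact_force: [-0.4, -0.3, 0.1]
gripper_width: 14.0
```

```bash
python3 look.py w15;python3 - <<'E'
from h import *
import pickle
c=pickle.load(open('pics/w14.pkl','rb'));s,m=tool()
C=-c['R'].T@c['t']
for q in((318,254),(318,361)):
    X=hit('wrist',*q,8,c);d=X-np.array([613,-217.3,16.1]);a=-.383;print(X, d[0]*np.cos(a)+d[1]*np.sin(a))
t=np.array([594.2,146.75])-s['position'][:2];a=np.arctan2(m[1,0],m[0,0]);print('tool shift scaled',(t[0]*np.cos(a)+t[1]*np.sin(a))/300,(t[0]*np.sin(a)-t[1]*np.cos(a))/300)
E
```

```text
25.05 [ 611.68921248 -217.03233466  128.41989751] -0.03435973986290777 [-0.09  0.52 -0.08 -0.   -0.98  1.63] 13.971957344215431 [-0.4 -0.3  0.1]
[ 636.21811321 -226.44828815    8.        ] 24.95466653379361
[ 587.11430016 -206.68067575    8.        ] -27.978713609218392
tool shift scaled -0.0995201471512465 -1.2099976172642875
```

View pics/w15.png

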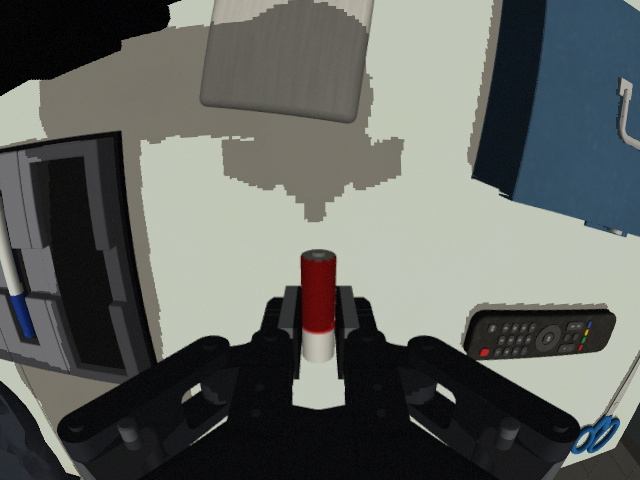

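Request:
drive_tool(
  increments=[
    [-1,[-0.0095,-0.07,0],0],
    [-1,[-0.0095,-0.125,0],0],
    [-1,[-0.0095,-0.125,0],0],
    [-1,[-0.0095,-0.125,0],0],
    [-1,[-0.0095,-0.125,0],0],
    [-1,[-0.0095,-0.125,0],0],
    [-1,[-0.0095,-0.125,0],0],
    [-1,[-0.0095,-0.125,0],0],
    [-1,[-0.0095,-0.125,0],0],
    [-1,[-0.0095,-0.125,0],0],
    [-1,[0,-0.015,0.13],0],
    [-1,[0,0,0.12],0],
    [-1,[0,0,0],0],
    [-1,[0,0,0],0],
  ],
)

```text
clock: 26.85
position: [595.8, 147.3, 54.9]
ee_rot: [1.0, -0.016, 0.001, -0.0]
contact_force: [-0.1, -0.2, -0.7]
gripper_width: 14.0
```

```bash
python3 look.py w16
```

```text
26.85 [595.75464356 147.28728295  54.93096764] -0.03122540709141802 [ 0.51  0.55 -0.24  0.   -0.78  1.03] 13.986643096757849 [-0.1 -0.2 -0.7]
```

View pics/w16.png

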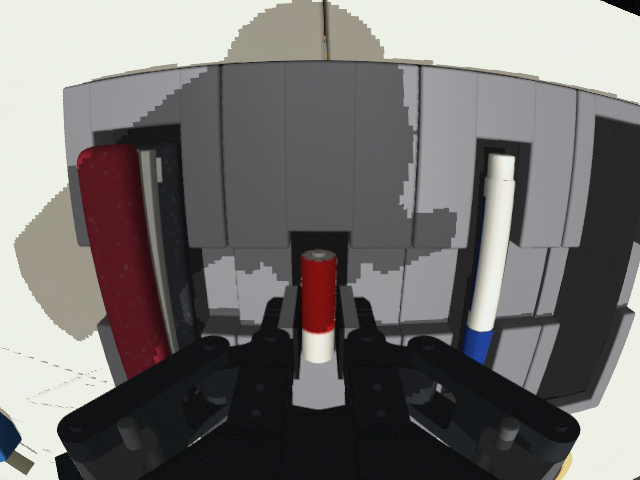

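```bash
python3 - <<'E'
from h import *
import pickle
c=pickle.load(open('pics/w16.pkl','rb'))
for q,z in(((318,254),47.5),((320,232),31),((291,232),31),((349,232),31)): print(hit('wrist',*q,z,c).round(1))
E
```

```text
[620.9 146.4  47.5]
[625.2 145.4  31. ]
[625.6 158.2  31. ]
[624.8 132.6  31. ]
```

Request:
drive_tool(
  increments=[
    [-1,[-0.005,0.002,0.03],0],
    [-1,[0,0,0.027],0],
    [-1,[0,0,0],0],
    [-1,[0,0,0],0],
  ],
)

```text
clock: 27.4
position: [593.3, 145.9, 36.3]
ee_rot: [1.0, -0.016, -0.0, 0.0]
contact_force: [-0.1, 0.0, -0.0]
gripper_width: 14.0
```

Request:
drive_tool(
  increments=[
    [-1,[0,0,0.006],0],
    [-1,[0,0,0],0],
  ],
)

```text
clock: 27.65
position: [593.5, 146.0, 36.1]
ee_rot: [1.0, -0.016, 0.0, 0.0]
contact_force: [-1.9, -0.1, 7.5]
gripper_width: 14.3
```

Contact with the floor; release.

Request:
drive_tool(
  increments=[
    [-0.25,[0,0,-0.003],0],
    [-0.25,[0,0,0],0],
    [-0.25,[0,0,0],0],
    [-0.25,[0,0,0],0],
    [-0.25,[0,0,-0.03],0],
    [-0.25,[0,0,-0.1],0],
    [-0.25,[0,0,-0.15],0],
    [-0.25,[0,0,-0.15],0],
    [-0.25,[0,0,0],0],
  ],
)

```text
clock: 28.78
position: [595.9, 147.1, 170.1]
ee_rot: [1.0, -0.016, 0.005, -0.002]
contact_force: [-0.3, -0.1, -0.4]
gripper_width: 32.1
```

```bash
python3 look.py w17
```

```text
28.775 [595.94946482 147.07621666 170.08193167] -0.031106162072659517 [ 0.51  0.42 -0.13  0.   -1.01  1.03] 32.09833295625241 [-0.3 -0.1 -0.4]
```

View pics/w17.png

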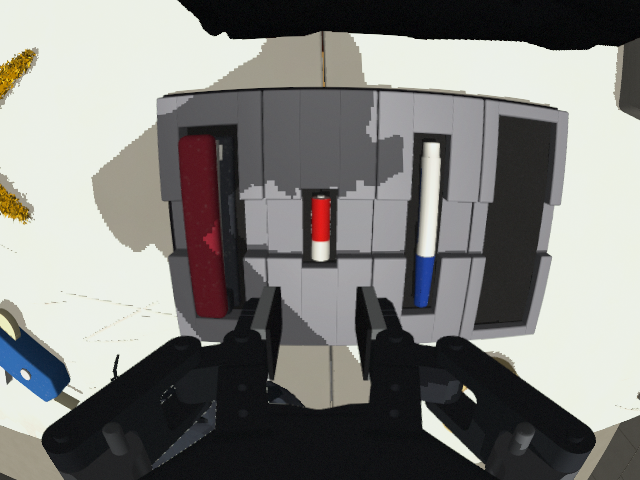

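Request:
drive_tool(
  increments=[
    [0.46,[-0.0153,0.07,0],0],
    [0.46,[-0.0153,0.13,0],0],
    [0.46,[-0.0153,0.13,0],0],
    [0.46,[-0.0153,0.13,0],0],
    [0.46,[-0.0153,0.13,0],0],
    [0.46,[-0.0153,0.13,0],0],
    [0.46,[-0.0153,0.13,0],0],
    [0.46,[-0.0153,0.13,0],0],
    [0.46,[-0.0153,0.13,0],0],
    [0.46,[-0.0153,0.13,0],0],
    [0.46,[-0.0153,0.13,0],0],
    [0.46,[-0.0153,0.13,0],0],
    [0.46,[-0.0153,0.13,0],0],
    [0.46,[-0.0153,0.13,0],0],
    [0.46,[-0.0153,0.13,0],0],
    [0.46,[0,0.02,0],0],
    [0.46,[0,0,0],0],
  ],
)

```text
clock: 30.95
position: [505.2, -424.4, 163.2]
ee_rot: [1.0, -0.017, -0.001, -0.001]
contact_force: [0.3, 0.2, -0.1]
gripper_width: 62.6
```

Request:
drive_tool(
  increments=[
    [0.46,[0,0,0],0.083],
    [0.46,[0,0,0],0.083],
    [0.46,[0,0,0],0.083],
    [0.46,[0,0,0],0.083],
    [0.46,[0,0,0],0.083],
    [0.46,[0,0,0],0.083],
    [0.46,[0,0,0],0.083],
    [0.46,[0,0,0],0.083],
    [0.46,[0,0,0],0.083],
    [0.46,[0,0,0],0.08],
    [0.46,[0,0,0],0],
  ],
)

```text
clock: 32.33
position: [506.5, -423.1, 164.4]
ee_rot: [-0.667, 0.745, 0.0, -0.0]
contact_force: [0.6, -0.9, 0.9]
gripper_width: 62.1
```

```bash
python3 look.py w18
```

```text
32.325 [ 506.46820369 -423.1014959   164.43542085] -1.6823877333997397 [-0.45  0.5  -0.   -0.   -1.07  0.34] 62.11255728678636 [ 0.6 -0.9  0.9]
```

View pics/w18.png

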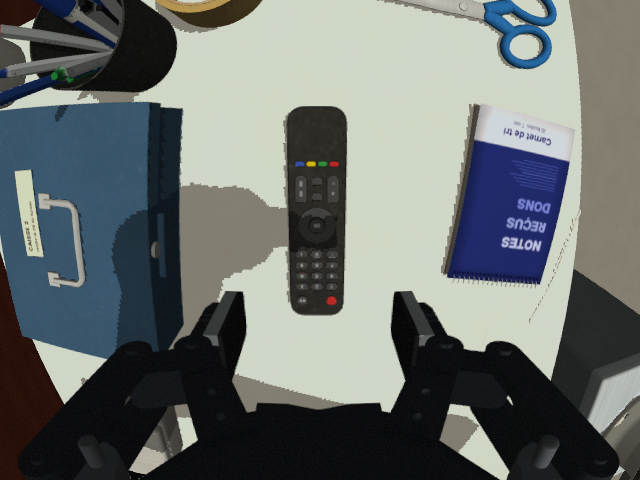

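```bash
python3 - <<'E'
from h import *
import pickle
c=pickle.load(open('pics/w18.pkl','rb'));s,m=tool();p=s['position']
for q in((318,106),(318,315),(289,130),(347,130),(288,210),(346,210),(290,300),(345,300)):
    X=hit('wrist',*q,17,c);print(q,X.round(1),(m.T@(X-p)).round(1))
E
```

```text
(318, 106) [ 497.6 -511.4   17. ] [ 88.5  -1.  147.5]
(318, 315) [ 516.6 -340.5   17. ] [-83.4  -1.  147.5]
(289, 130) [ 521.1 -495.9   17. ] [ 70.6 -22.6 147.5]
(347, 130) [ 478.1 -491.2   17. ] [ 70.6  20.6 147.5]
(288, 210) [ 529.5 -434.9   17. ] [  9.  -24.2 147.5]
(346, 210) [ 484.8 -429.9   17. ] [  9.   20.7 147.5]
(290, 300) [ 538.6 -357.6   17. ] [-68.9 -24.6 147.5]
(345, 300) [ 492.4 -352.4   17. ] [-68.9  21.8 147.5]
```

Request:
drive_tool(
  increments=[
    [0.46,[0.008,-0.005,0.13],0],
    [0.46,[0,0,0.13],0],
    [0.46,[0,0,0.13],0],
    [0.46,[0,0,0.07],0],
    [0.46,[0,0,0.034],0],
    [0.46,[0,0,0],0],
    [0.46,[0,0,0],0],
  ],
)

```text
clock: 33.25
position: [508.5, -427.3, 17.7]
ee_rot: [-0.666, 0.746, -0.001, 0.0]
contact_force: [0.1, 0.7, 0.6]
gripper_width: 62.0
```

Request:
drive_tool(
  increments=[
    [-1,[0,0,0],0],
    [-1,[0,0,0],0],
    [-1,[0,0,0],0],
    [-1,[0,0,0],0],
    [-1,[0,0,0],0],
  ],
)

```text
clock: 33.88
position: [508.4, -427.4, 18.2]
ee_rot: [-0.666, 0.746, -0.001, 0.0]
contact_force: [-0.9, 1.3, 6.7]
gripper_width: 42.5
```

```bash
python3 look.py w19
```

```text
33.875 [ 508.36418004 -427.38001206   18.1664164 ] -1.6851906822208187 [-0.46  0.66 -0.13  0.   -0.77  0.34] 42.48826499443417 [-0.9  1.3  6.7]
```

View pics/w19.png

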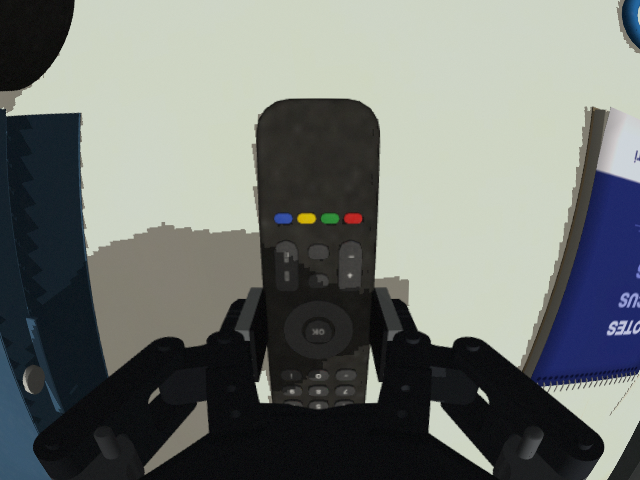

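Request:
drive_tool(
  increments=[
    [-1,[0,0,-0.03],0],
    [-1,[0,0,-0.1],0],
    [-1,[0,0,-0.14],0],
    [-1,[0,0,-0.1],0],
    [-1,[0,0,0],-0.083],
    [-1,[0,0,0],-0.083],
    [-1,[0,0,0],-0.083],
    [-1,[0,0,0],-0.083],
    [-1,[0,0,0],-0.083],
    [-1,[0,0,0],-0.083],
    [-1,[0,0,0],-0.083],
    [-1,[0,0,0],-0.083],
    [-1,[0,0,0],-0.083],
    [-1,[0,0,0],-0.08],
    [-1,[0,0,0],0],
    [-1,[0,0,0],0],
  ],
)

```text
clock: 35.92
position: [507.5, -426.9, 127.3]
ee_rot: [1.0, -0.017, -0.0, -0.0]
contact_force: [-0.3, -0.4, -0.9]
gripper_width: 42.6
```

```bash
python3 look.py w20;python3 - <<'E'
from h import *
import pickle
c=pickle.load(open('pics/w19.pkl','rb'));s,m=tool()
X=hit('wrist',319,98,17,c);d=X-np.array([508.4,-427.4,18.2]);a=-1.685;print(X, d[0]*np.cos(a)+d[1]*np.sin(a))
t=np.array([588.8,-21.1])-s['position'][:2];a=np.arctan2(m[1,0],m[0,0]);print('tool shift scaled',(t[0]*np.cos(a)+t[1]*np.sin(a))/300,(t[0]*np.sin(a)-t[1]*np.cos(a))/300)
E
```

```text
35.925 [ 507.49810461 -426.89250067  127.29319159] -0.03418051551725413 [-0.46  0.54 -0.04 -0.   -0.99  1.99] 42.57017906716657 [-0.3 -0.4 -0.9]
[ 499.23212283 -511.88720132   17.        ] 84.9815694205074
tool shift scaled 0.22508643212429263 -1.3610727693500086
```

View pics/w20.png

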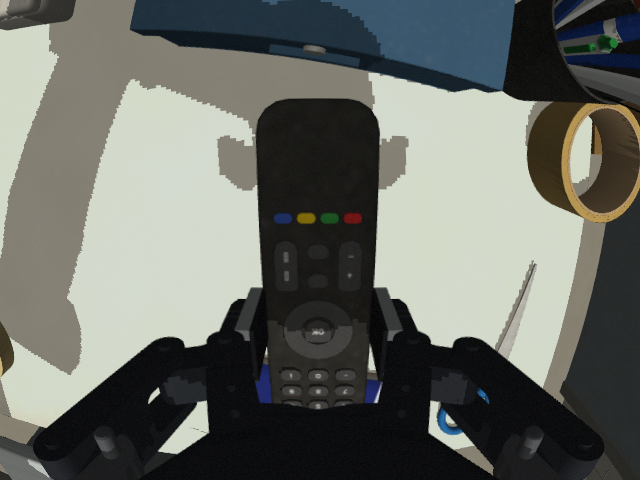

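Request:
drive_tool(
  increments=[
    [-1,[0.021,-0.07,0],0],
    [-1,[0.021,-0.129,0],0],
    [-1,[0.021,-0.129,0],0],
    [-1,[0.021,-0.129,0],0],
    [-1,[0.021,-0.129,0],0],
    [-1,[0.021,-0.129,0],0],
    [-1,[0.021,-0.129,0],0],
    [-1,[0.021,-0.129,0],0],
    [-1,[0.021,-0.129,0],0],
    [-1,[0.021,-0.129,0],0],
    [-1,[0.02,-0.13,0],0],
    [-1,[0,0,0.12],0],
    [-1,[0,0,0.09],0],
    [-1,[0,0,0],0],
    [-1,[0,0,0],0],
  ],
)

```text
clock: 37.85
position: [590.5, -20.6, 65.6]
ee_rot: [1.0, -0.016, 0.001, -0.0]
contact_force: [0.3, -0.1, -1.3]
gripper_width: 42.8
```

```bash
python3 look.py w21;python3 - <<'E'
from h import *
c=calibration('wrist')
for l in((93.5,28.5),(93.5,-28.5),(23,28.5),(23,-28.5)):
    X=np.array([588.8,-21.1,31])+l[0]*np.array([1,-.033,0])+l[1]*np.array([.033,1,0]);print(X,proj('wrist',X,c))
E
```

```text
37.85 [590.46041025 -20.61801481  65.61864312] -0.03125148963652633 [ 0.24  0.51 -0.29  0.   -0.77  1.3 ] 42.78035389918593 [ 0.3 -0.1 -1.3]
[683.2405   4.3145  31.    ] (np.float64(255.2832372866717), np.float64(91.34551529517341))
[681.3595 -52.6855  31.    ] (np.float64(383.0954290675937), np.float64(91.70143442977408))
[612.7405   6.641   31.    ] (np.float64(259.2759420126707), np.float64(242.00525845086258))
[610.8595 -50.359   31.    ] (np.float64(378.3140830181285), np.float64(242.27628359254874))
```

View pics/w21.png

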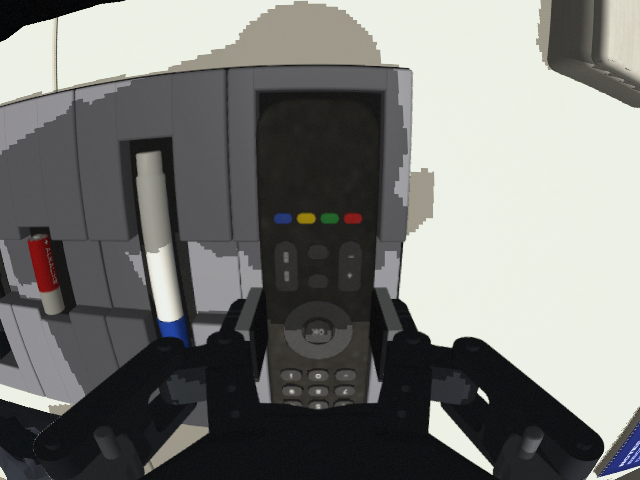

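Request:
drive_tool(
  increments=[
    [-1,[0,0.003,0.045],0],
    [-1,[0,0,0.035],0],
    [-1,[0,0,0],0],
    [-1,[0,0,0],0],
  ],
)

```text
clock: 38.4
position: [589.4, -22.1, 40.1]
ee_rot: [1.0, -0.016, -0.0, 0.0]
contact_force: [1.3, -0.4, -1.4]
gripper_width: 42.7
```

Request:
drive_tool(
  increments=[
    [-1,[0,0,0.007],0],
    [-1,[0,0,0],0],
  ],
)

```text
clock: 38.65
position: [589.7, -22.0, 39.2]
ee_rot: [1.0, -0.016, 0.0, 0.0]
contact_force: [-2.1, -0.4, 5.5]
gripper_width: 42.4
```

Seated on the floor; release and retreat.

Request:
drive_tool(
  increments=[
    [0.35,[0,0,-0.003],0],
    [0.35,[0,0,0],0],
    [0.35,[0,0,0],0],
    [0.35,[0,0,0],0],
    [0.35,[0,0,-0.03],0],
    [0.35,[0,0,-0.1],0],
    [0.35,[0,0,-0.15],0],
    [0.35,[0,0,-0.15],0],
    [0.35,[0,0,-0.15],0],
    [0.35,[0,0,0],0],
    [0.35,[0,0,0],0],
  ],
)

```text
clock: 40.02
position: [589.0, -22.0, 213.2]
ee_rot: [1.0, -0.016, -0.0, -0.0]
contact_force: [-0.1, -0.5, -0.4]
gripper_width: 57.6
```

```bash
python3 look.py w22; python3 - <<'E'
from h import *
im=get_image('side');cv2.imwrite('pics/s9.png',cv2.resize(im[170:270,260:410,::-1],None,fx=5,fy=5,interpolation=cv2.INTER_CUBIC))
im=get_image('top');cv2.imwrite('pics/t9.png',im[:,:,::-1]);cv2.imwrite('pics/t9c.png',cv2.resize(im[185:295,160:320,::-1],None,fx=5,fy=5,interpolation=cv2.INTER_CUBIC))
E
```

```text
40.025 [589.03244691 -21.95979773 213.18023662] -0.032085117965461304 [ 0.24  0.35 -0.13 -0.   -1.1   1.3 ] 57.59050809478735 [-0.1 -0.5 -0.4]
```

View pics/w22.png

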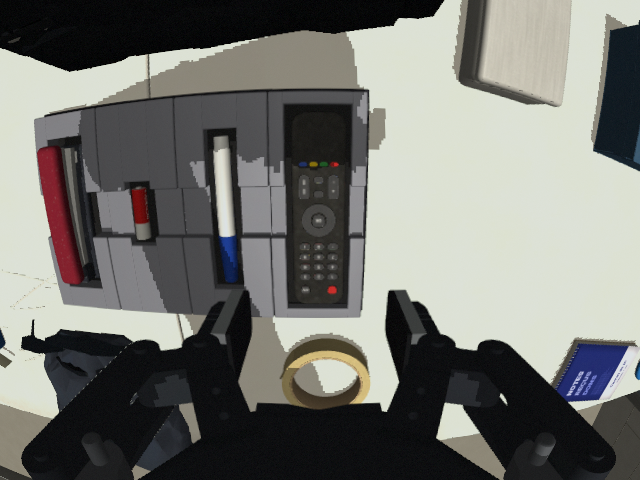

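View pics/s9.png

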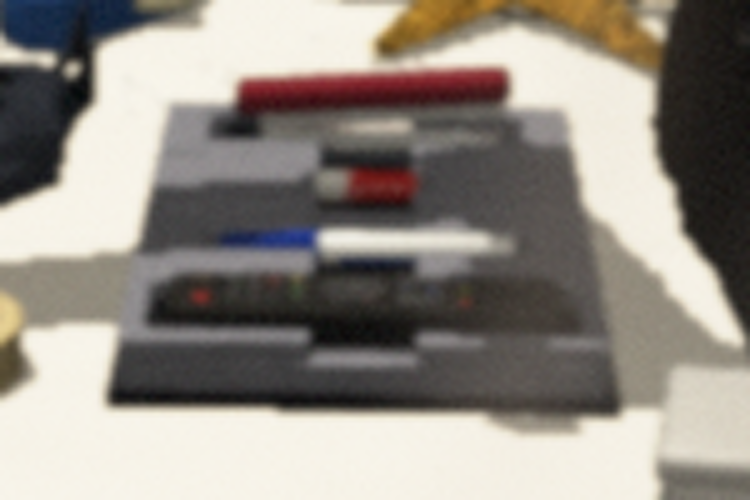

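View pics/t9c.png

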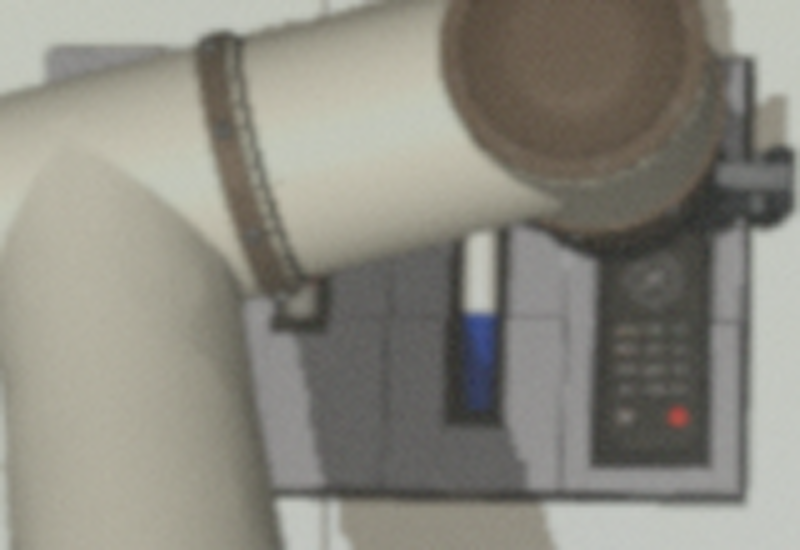

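```bash
python3 - <<'E'
from h import *
T=lambda o,x,y,z:np.array([o[0],o[1],z])+x*np.array([1,-.033,0])+y*np.array([.033,1,0])
P=lambda X:[round((proj('side',X)[i]-o+.5)*5-.5) for i,o in((0,260),(1,170))]
st=(597,230.7);ma=(591.4,62.6);ce=(594.2,146.75);re=(588.8,-21.1)
for n,X in(('arm nose top nearedge',T(st,73,-13,63)),('arm tail',T(st,-62,-13,63)),('nose mid z63',T(st,73,0,63)),('base bottom nose',T(st,70,-17,11)),
 ('marker +',T(ma,67,0,27.5)),('marker -',T(ma,-67,0,27.5)),('cell+',T(ce,25,0,28)),('cell-',T(ce,-25,0,28)),
 ('rem+ near top',T(re,86,-20,40)),('rem- near top',T(re,-86,-20,40)),('traycorner far',T(st,105,42,31)),('traycorner far-',T(st,-105,42,31))): print(n,P(X))
im=get_image('side');cv2.imwrite('pics/s10.png',cv2.resize(im[175:205,300:370,::-1],None,fx=11,fy=11,interpolation=cv2.INTER_CUBIC))
E
```

```text
arm nose top nearedge [515, 78]
arm tail [247, 73]
nose mid z63 [514, 70]
base bottom nose [505, 178]
marker + [513, 250]
marker - [221, 244]
cell+ [419, 187]
cell- [316, 185]
rem+ near top [569, 307]
rem- near top [165, 300]
traycorner far [569, 107]
traycorner far- [169, 100]
```

View pics/s10.png

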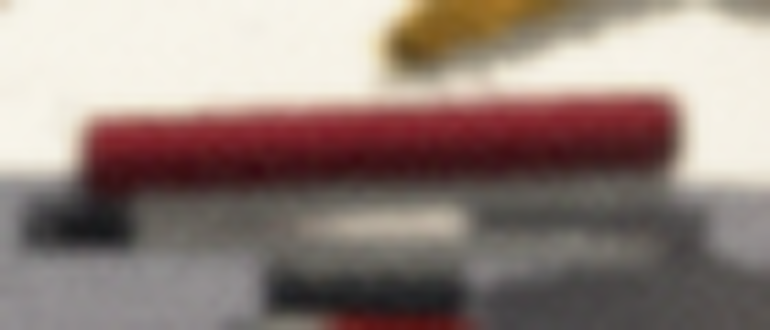

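```bash
python3 - <<'E'
from bench import *
print(job_done()); print(read_state()['clock'])
E
```

```text
the job is handed in; nothing more can be done
None
the job is handed in; nothing more can be done
```

All four things are in their own trays, and the job is handed in at about 40 s of the 106 s allowed. I moved the marker out of the stapler's tray first, then placed the stapler, the battery and the remote. I did not move or touch the tin or the tape roll, but I did not measure their positions again afterwards.

- **Seating:** The stapler, battery and remote each met the recess floor within about 2 mm of the expected height, at 3 to 8 N. The marker was set at its computed height without reading the contact force.
- **Last pictures:** The wrist and side views show all four along and inside their recesses. The cell, marker and remote ends match their predicted floor-level positions to a few millimetres. The gripper is clear, at 213 mm height.
- **Disagreements:**
  - The stapler's arm looks about 8 mm lower at its tail than a level top would be. It already sloped that way on the table, and it was gripped level and met the floor at the expected height, so I take it as its shape.
  - The gripper's reported opening read 1 to 5 mm below the true sizes on every grasp.
  - In the last top view the arm hid part of the trays, including the stapler, so I relied on the wrist and side views there.

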